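# Latch the end cover of the product strainer

## Robot

A 7-joint arm with a two-finger parallel gripper is mounted at the origin on the work surface. World frame = base frame: x ahead of the robot, y to its left, z up, the work surface at z = 0. Lengths are in m, angles in degrees, forces in N, time in s.
With the tool pointing down it reaches from about 0.35 to 0.9 m from the base axis. Payload 19.9 kg.
Tool frame: the origin (TCP) lies on the mounting face of the last link; the fingertips stand 199 mm ahead of it and the grasp point (between the pads) lies 180 mm ahead of it (arm.grasp_offset is the distance from the TCP to the grasp point, in m); z points along the fingers, y is the line along which they close (so a half turn about z gives the same grasp; the last joint's range is limited). The gripper opens to 94 mm and grips with 3 to 60 N. Pads are 16 mm wide; open, the fingers measure 119 mm over their backs; the gripper's body (75 mm by 177 mm) begins 78 mm behind the grasp point.
Start: joints at [-65.518, 23.915, -0.59, 92.452, 0.269, 63.638, -3.037], TCP at [0.282, 0.558, 0.405] pointing down, gripper open.
Joint ranges: [-161.28, 161.28], [-22.2, 115.67], [-73.04, 71.86], [3.21, 147.25], [-68.34, 248.33], [10.77, 114.83], [-161.83, 161.83]. Speed limits (degrees/s): [108.29, 108.29, 136.94, 136.94, 172.46, 172.46, 172.46].

## Interface

Orientations are given as [roll, pitch, yaw] about the fixed x, y, z axes, in that order (R = Rz(yaw) Ry(pitch) Rx(roll)).
In Python, from station import arm, viewer gives the robot as it stands.
- The arm moves only by the shell command python3 -m handwheel 'ROWS'. ROWS is JSON, a list of rows, each a list of 3 entries, a list of its own where there are three numbers: the shift along the tool's x, y, z in m, then the turn, a rotation vector about the tool's x, y, z in rad, then the opening, from 0 (shut) to 1 (fully open). A call has 1 to 8 rows; each row is the pose to reach, as a shift and turn from the pose commanded when the call began, along the tool's axes at that moment; what a row does not reach only later rows make up. A row lasts 1/8 s, in which the tool goes at most 62.5 mm and 10.7 degrees, less where a joint would pass 70% of its speed; a pose out of reach is approached as far as the arm can. A call with a gripper value outside its range is refused whole. The fingers move at their own pace and stop on an object; the grip force is fixed at half the most. Time passes only in rows, so rows that repeat a pose let the fingers close. It gives the time, the measured TCP pose, the force, the opening and the grip force at its end, in the units of the state.
- arm.get_obs(): the state, without advancing time (a new reading comes with each control period).
- viewer.get_image(name): name is "side" or "top" or "wrist"; returns a dict with "img" (400x640x3 uint8, red, green, blue), "vertical_fov" (degrees; the focal length in pixels is half the picture's height over the tangent of half this angle, whatever the lens; pixels are square), "cx", "cy" (the principal point, pixels), "world_from_camera" (4x4, takes a point from camera to world coordinates). Camera axes: x right, y down, z forward; pixel columns grow to the right and rows downward; lengths in m; the calibration is good to about 2 mm. A picture is of the moment at which its call begins. There is no depth.
- arm.close_job(): hands the job in; it is judged then, once.
The state is a dict: "t": time; "joint_positions": joint angles; "joint_vel": joint speeds; "effort": joint torques, N m; "position": TCP position; "orientation": TCP orientation; "ft_force": force on the tool from outside, world axes, zero at the start; "torque": the same for the moment, N m; "grip_width": finger opening in m; "grasp_force": force on a finger pad.
Only numpy, scipy, OpenCV 4.12 (cv2) and the standard library are available. Lean on these libraries where they do the work, as an engineer would, in place of code of your own. Each camera call takes 0.05 s, during which the arm holds its last target. There are 200 camera calls.

## Task

The end cover of the strainer is resting unlatched against its soft seal. Lift the draw latch's claw over the keeper bar on top of the cover, let it down behind the bar and, still holding the claw, draw it back gently until it bites and the cover just begins to give. Then let go of it, swing the lever over and press it down past centre until it lies fully home with the claw still on the bar. Do not force the claw or the lever, do not lean on the strainer, and leave the jar, the cleaner bottle and the loose clamp ring where they are.

Things in the scene. Friction and masses are not known exactly. Their poses are not given: they have to be found in the camera images.
- strainer: Stainless strainer, a lying cylinder 110 mm across, bolted to the table. Origin on the table under the latch; y runs along the cylinder towards the end cover, x across, z up. Cylinder axis 85 mm and body top 140 mm above the table; flange and cover 132 mm across, 151 mm high at the top. The latch stands on a pad 46 mm wide, 154 mm high, y -30 to +32 mm. Bears at most about 25 N from the robot.
- cover (a joint): End cover, hinged along x at its lower edge (y 51 mm, z 14 mm in the strainer's frame). 0 = metal to metal; about 0.052 rad (8 mm open at the keeper) where the soft seal holds it at rest. The seal pushes back with about 14 N per mm at the keeper. Properly latched it reads 0 to 0.028: the latch alone must hold it there.
- keeper_bar (a point): Centre of the keeper bar: a steel bar 9 mm thick, 20 mm long across the latch, 11.5 mm above the pad level, carried from its near side by a web on top of the cover. Its far side (+y) and the space under its far half are free for the claw's hook. Axes those of the cover, nearly the strainer's.
- lever_pivot (a point): Pivot of the lever on the latch base, 18 mm above the pad (axis along x). Axes those of the strainer: y horizontal towards the keeper, z up.
- lever (a joint): Lever, swinging about lever_pivot. 0 = lying flat, pointing away from the keeper, fully home (stop); grows as the handle is raised; 1.57 = upright; at most 1.75. Stays where it is left. The draw starts between about 1.0 and 0.85; closing takes 3 to 8 N near the handle's end, dead centre lies between 0.1 and 0.2. Bends if pressed with more than about 30 N.
- handle_press (a point): On the outer face of the lever's handle, 75 mm from lever_pivot. This face looks up when the lever is home and towards the keeper when the lever is upright. Axes those of the lever: -y along the handle to its end, z out of this face. The handle plate is 34 mm wide, 4 mm thick, and runs from 33 to 111 mm from the pivot, its last 12 mm turned up.
- claw (a joint): Claw with a hook for the 9 mm bar: the hook's back drops 14 mm and ends in a toe 3.5 mm thick, 4 mm long, that goes under the bar. Pinned to the lever 23 mm from lever_pivot, on the line to the handle's end. It rises above level by (claw - lever) rad. The pin is stiff, so swinging the lever lifts the claw off unless its toe is under the bar. Drawn or pressed on the keeper by hand over about 15 N, it bends.
- claw_grip (a point): Middle of the claw's two upright cheeks, to be pinched from the sides: 26 mm wide, 12 mm high, flat 15 mm either way. 50 mm along and 4 mm above the pin. Axes: x across, y along the claw to its hook, z up. The bar's centre belongs 27 mm further along and 10.5 mm lower, give or take 1.5 mm along: the hook is set by a screw. Pulling the claw to the keeper raises the lever too (some 7 N).
- jar: Bystander: filled jar with blue cap, 62 mm across, 115 mm high, standing loose; origin under its middle.
- cleaner: Bystander: white cleaner bottle, 68 mm across, 170 mm high, standing loose; origin under its middle.
- clamp_ring: Bystander: loose steel clamp ring, 64 mm across, 14 mm high, lying flat; origin under its middle.

How it is judged:
By the outcome, as a careful person would: the job done as asked, in the order asked, and still so for the second after the job is handed in, with the robot touching nothing.
It also fails if it takes over 67 s, if anything falls off the work surface, if the arm or the gripper's body presses on something with over 40 N, if the wrist force passes 120 N, or if a joint passes its speed limit or range.

## Working session

There is one attempt and no reset: what is moved stays moved. The work goes in short steps, Python scripts to look and compute and a shell command to move; the robot and the scene stay as the last step left them, time stands still between calls to the robot, and variables do not carry over. Pictures are saved under pics/ and viewed, at most 10 in all, crops included, and the job is handed in when it is done.

```bash
ls; mkdir -p pics; python3 - <<'E'
from station import arm, viewer
import cv2, json
import numpy as np
o=arm.get_obs(); print({k:np.round(v,3).tolist() for k,v in o.items()}, arm.grasp_offset)
ims=[]
for n in ("side","top","wrist"):
    d=viewer.get_image(n); cv2.imwrite(f"pics/a_{n}.png",d["img"][:,:,::-1])
    print(n,d["vertical_fov"],d["cx"],d["cy"],np.round(d["world_from_camera"],4).tolist()); ims.append(d["img"][:,:,::-1])
E
```

```text
pics
{'t': 0.0, 'joint_positions': [-65.517, 23.949, -0.59, 92.483, 0.269, 63.638, -3.037], 'joint_vel': [-0.045, -0.037, 0.043, -0.017, 0.049, -0.005, -0.017], 'effort': [0.0, -85.126, 0.639, -42.597, -0.049, 0.019, 0.0], 'position': [0.282, 0.557, 0.404], 'orientation': [-179.932, 0.005, 153.138], 'ft_force': [-0.604, 0.737, -0.224], 'torque': [-0.01, 0.008, 0.05], 'grasp_force': 0.0, 'grip_width': 0.094} 0.1804
side 43.479770016594536 322.5224107228893 191.72155005177592 [[0.9981, -0.0207, 0.0581, 0.6086], [-0.0597, -0.5609, 0.8257, -0.8036], [0.0154, -0.8276, -0.561, 0.7606], [0.0, 0.0, 0.0, 1.0]]
top 55.55308325304151 316.1905125498792 204.26153610781233 [[0.0188, -0.987, 0.1598, 0.5481], [-0.9997, -0.0207, -0.0102, 0.1228], [0.0134, -0.1595, -0.9871, 0.9428], [0.0, 0.0, 0.0, 1.0]]
wrist 68.5906546399259 318.6617908678621 199.49734463780717 [[0.4525, 0.8559, 0.2504, 0.2084], [0.8918, -0.4337, -0.129, 0.5944], [-0.0018, 0.2817, -0.9595, 0.3831], [0.0, 0.0, 0.0, 1.0]]
```

View pics/a_top.png

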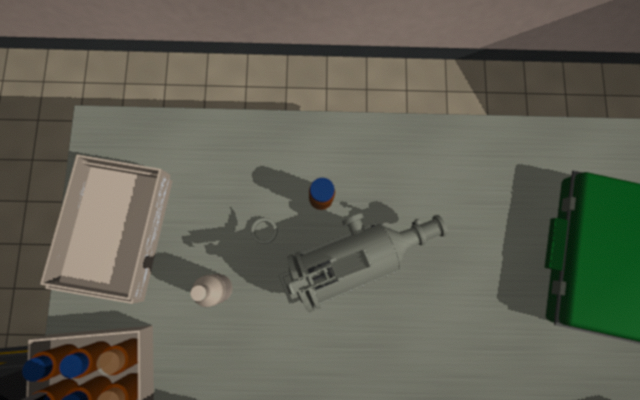

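View pics/a_side.png

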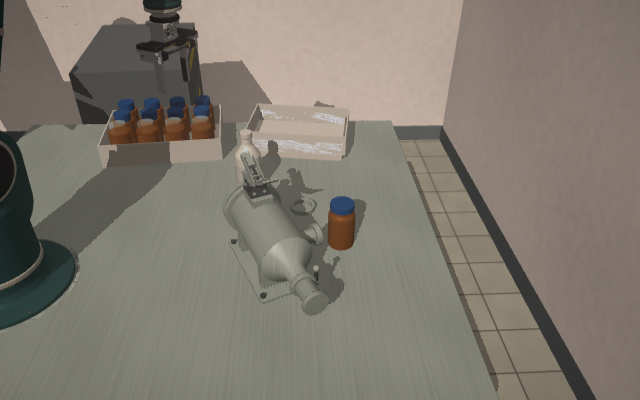

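The top view shows the strainer from about (440,225) to (290,285), with its cover at the left end and the latch around (315,278). The jar is at (321,192), the ring at (264,230) and the bottle at (210,291). Next I zoom in on both views.

```bash
python3 - <<'E'
import cv2, numpy as np
a=cv2.imread("pics/a_top.png")[235:325,270:370]; b=cv2.imread("pics/a_side.png")[135:225,205:305]
f=lambda i:cv2.convertScaleAbs(cv2.resize(i,None,fx=4,fy=6 if 0 else 4,interpolation=cv2.INTER_CUBIC),alpha=1.5)
cv2.imwrite("pics/b.png",np.hstack([f(a),f(b)]))
E
```

```text
(no output)
```

View pics/b.png

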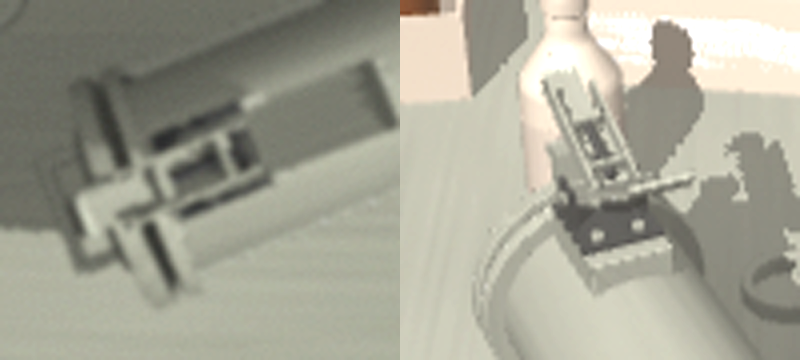

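The zoom shows the claw frame at top px (311–330,267–285). In the side view the lever stands raised, from px (355→245,190) up to (243,155). I'll locate the pad and bystanders, and get the wrist camera's pose in the tool frame.

```bash
cat > h.py <<'E'
import numpy as np, cv2
from scipy.spatial.transform import Rotation as R
from station import arm, viewer
def cam(n,save=None):
    d=viewer.get_image(n)
    if save: cv2.imwrite(f"pics/{save}.png",d["img"][:,:,::-1])
    return d
def ray(d,u,v):
    f=200/np.tan(np.radians(d["vertical_fov"]/2)); T=np.array(d["world_from_camera"])
    r=T[:3,:3]@np.array([(u-d["cx"])/f,(v-d["cy"])/f,1]); return T[:3,3],r/np.linalg.norm(r)
def onz(d,u,v,z):
    c,r=ray(d,u,v); return c+r*(z-c[2])/r[2]
def proj(d,p):
    f=200/np.tan(np.radians(d["vertical_fov"]/2)); T=np.array(d["world_from_camera"])
    q=T[:3,:3].T@(np.asarray(p)-T[:3,3]); return f*q[0]/q[2]+d["cx"],f*q[1]/q[2]+d["cy"]
def tri(*rs):
    A=sum(np.eye(3)-np.outer(r,r) for c,r in rs); b=sum((np.eye(3)-np.outer(r,r))@c for c,r in rs)
    p=np.linalg.solve(A,b); return p,[np.linalg.norm(np.cross(p-c,r))for c,r in rs]
def pose():
    o=arm.get_obs(); return np.array(o["position"]),R.from_euler("xyz",o["orientation"],degrees=True),o
E
python3 - <<'E'
from h import *
t=cam("top"); w=cam("wrist"); p,r,o=pose()
T=np.array(w["world_from_camera"])
print("cam in tool",r.inv().apply(T[:3,3]-p).round(4),(r.as_matrix().T@T[:3,:3]).round(3).tolist())
print("tool axes",r.as_matrix().round(3).tolist())
P=lambda u,v:(270+u/4,235+v/4)
for n,u,v,z in [("claw left/cover",165,160,.18),("lever end?",240,150,.18),("keeper end",90,215,.165),("cover top A",85,85,.09),("cover bot B",165,300,.09),("dark far A",365,65,.14),("dark far B",395,125,.14)]:
    print(n,onz(t,*P(u,v),z).round(3))
for n,u,v,z in [("pipe end",440,225,.085),("body mid far",398,250,.085),("jar",321,188,.115),("bottle",200,293,.17),("ring",264,230,.014)]: print(n,onz(t,u,v,z).round(3))
E
```

```text
cam in tool [ 0.0826 -0.0005  0.0211] [[-0.001, -0.96, -0.282], [1.0, -0.0, -0.001], [0.001, -0.282, 0.96]]
tool axes [[-0.892, 0.452, -0.0], [0.452, 0.892, -0.001], [-0.0, -0.001, -1.0]]
claw left/cover [0.53  0.122 0.18 ]
lever end? [0.535 0.085 0.18 ]
keeper end [0.502 0.159 0.165]
cover top A [0.568 0.167 0.09 ]
cover bot B [0.453 0.12  0.09 ]
dark far A [0.58  0.018 0.14 ]
dark far B [0.549 0.002 0.14 ]
pipe end [ 0.645 -0.169  0.085]
body mid far [ 0.587 -0.072  0.085]
jar [0.719 0.104 0.115]
bottle [0.491 0.341 0.17 ]
ring [0.632 0.24  0.014]
```

```bash
python3 -m handwheel '[[[0,0,-0.05],[0,0,0],1],[[-0.05,-0.035,-0.086],[0,0,0.1],1],[[-0.1,-0.07,-0.086],[0,0,0.25],1],[[-0.15,-0.1,-0.086],[0,0,0.4],1],[[-0.2,-0.135,-0.086],[0,0,0.55],1],[[-0.25,-0.17,-0.086],[0,0,0.7],1],[[-0.3,-0.205,-0.086],[0,0,0.7],1],[[-0.35,-0.24,-0.086],[0,0,0.7],1]]'
python3 - <<'E'
from h import *
p,r,o=pose(); print(r.inv().apply(np.array([.525,.115,.49])-p).round(3))
E
```

```text
t: 1.25
position: [0.4867, 0.1835, 0.4908]
orientation: [180.0, -0.0, 113.0]
ft_force: [1.0, 1.7, -0.5]
grip_width: 0.0939
grasp_force: 0.0
[-0.078  0.008  0.001]
```

```bash
python3 -m handwheel '[[[-0.04,0.008,0],[0,0,0],1],[[-0.078,0.008,0],[0,0,0],1],[[-0.078,0.008,0],[0,0,0],1]]'
python3 - <<'E'
from h import *
w=cam("wrist"); s=cam("side"); 
a=w["img"][:,:,::-1]; b=s["img"][135:225,205:305,::-1]
cv2.imwrite("pics/c.png",cv2.resize(a[40:340,150:500],None,fx=2,fy=2,interpolation=cv2.INTER_CUBIC))
np.save("c_w.npy",w,allow_pickle=True); np.save("c_s.npy",s,allow_pickle=True)
E
```

```text
t: 1.62
position: [0.5248, 0.114, 0.4906]
orientation: [-180.0, 0.0, 112.8]
ft_force: [-0.5, 0.8, -0.3]
grip_width: 0.0937
grasp_force: 0.0
```

View pics/c.png

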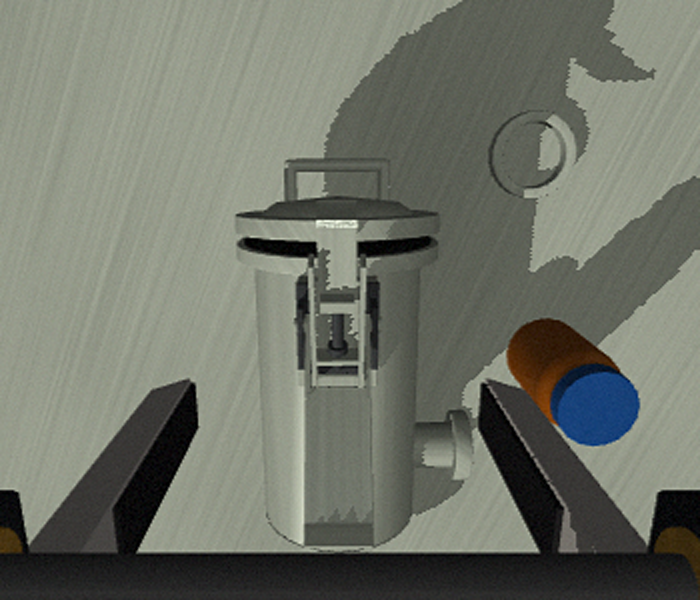

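The wrist view shows the latch clearly. The claw cheeks are at crop px x≈313/363, v 255–385. The broad strip at (305–373, 385–545) could be the handle pointing away from the keeper, and the keeper bar is at about (337,225). I'll triangulate the strip's end corners to get the lever angle, and view a sharper close-up.

```bash
python3 - <<'E'
from h import *
t=cam("top"); w=np.load("c_w.npy",allow_pickle=True).item(); s=np.load("c_s.npy",allow_pickle=True).item()
t4=cv2.convertScaleAbs(cv2.resize(t["img"][240:310,280:380,::-1],None,fx=4,fy=4,interpolation=cv2.INTER_CUBIC),alpha=1.5)
s4=cv2.convertScaleAbs(cv2.resize(s["img"][145:215,225:325,::-1],None,fx=4,fy=4,interpolation=cv2.INTER_CUBIC),alpha=1.3)
w4=cv2.convertScaleAbs(cv2.resize(w["img"][135:210,280:360,::-1],None,fx=4,fy=4,interpolation=cv2.INTER_CUBIC),alpha=1.8)
w5=cv2.resize(w4,(400,280*400//320*300//350)); 
w4=cv2.copyMakeBorder(w4,0,560-300,0,80,cv2.BORDER_CONSTANT)
cv2.imwrite("pics/d.png",np.hstack([np.vstack([t4,s4]),w4]))
P=lambda u,v:(270+u/4,235+v/4); W=lambda u,v:(150+u/2,40+v/2)
for a,b in [((365,62),(373,545)),((395,125),(305,545))]:
    print(tri(ray(t,*P(*a)),ray(w,*W(*b))))
E
```

```text
(array([0.57742792, 0.03020311, 0.2350715 ]), [np.float64(0.0001336002187122664), np.float64(0.0001336002187123609)])
(array([0.5487075 , 0.01592685, 0.23243897]), [np.float64(0.00028688145069811886), np.float64(0.00028688145069824533)])
```

View pics/d.png

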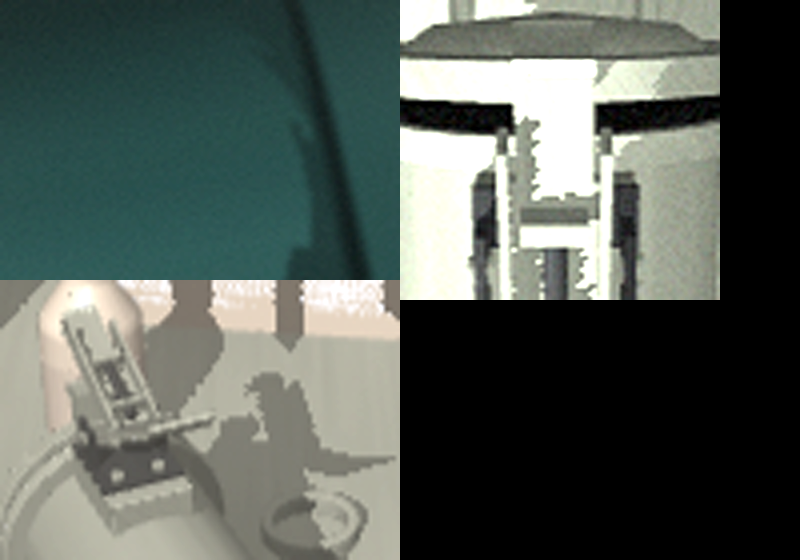

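The top camera is now blocked by the arm. In the side crop the handle is seen nearly edge-on at (90–215, 435–415). The claw is the ladder from (155,412)/(115,425) up to the tips at about (115,322)/(65,320). In the wrist crop the cheek tips are at (502,130)/(606,130). I'll triangulate these.

```bash
python3 - <<'E'
from h import *
w=np.load("c_w.npy",allow_pickle=True).item(); s=np.load("c_s.npy",allow_pickle=True).item()
W=lambda u,v:(280+(u-400)/4,135+v/4); S=lambda u,v:(225+u/4,145+(v-280)/4); C=lambda u,v:(150+u/2,40+v/2)
y=np.array([-.389,.921,0]);x=np.array([.921,.389,0])
for n,a,b in [("tipL",W(502,130),S(65,320)),("tipR",W(606,130),S(115,322)),("pinL",C(313,385),S(115,425)),("pinR",C(363,385),S(157,412)),("hEndR",C(373,530),S(215,417)),]:
    p,e=tri(ray(w,*a),ray(s,*b)); print(n,p.round(4),np.round(e[0],4),"strainer x,y comp",(p@x).round(4),(p@y).round(4))
for z in (.17,.2,.22): print(z,[((q:=onz(w,*C(u,300),z))@x).round(4) for u in (313,363)])
print("flange/cover px->", [(onz(w,*C(u,v),.085)@x).round(4) for u,v in ((238,222),(438,222))],[(onz(w,*C(u,v),.085)@y).round(4) for u,v in ((238,222),(238,247))])
# side view direction elev at handle
c,r=ray(s,*S(150,425)); print(np.degrees(np.arctan2(-r[2],r@y)))
for n,u,v in (("whiteTop",337,222),("whiteLow",337,293)): print(n,[( (onz(w,*C(u,v),z))@y).round(4) for z in (.152,.165,.175,.2)])
for n,u,v in (("bodyL",262,500),("bodyR",414,400)): print(n,onz(w,*C(u,v),.085)@x)
E
```

```text
tipL [0.4987 0.1433 0.2173] 0.0005 strainer x,y comp 0.5151 -0.0621
tipR [0.5225 0.1513 0.2106] 0.0017 strainer x,y comp 0.5401 -0.0639
pinL [0.5265 0.077  0.192 ] 0.0005 strainer x,y comp 0.5148 -0.1339
pinR [0.5488 0.0872 0.1932] 0.0005 strainer x,y comp 0.5394 -0.1332
hEndR [0.579  0.0311 0.2248] 0.0014 strainer x,y comp 0.5454 -0.1966
0.17 [np.float64(0.514), np.float64(0.5404)]
0.2 [np.float64(0.5154), np.float64(0.5391)]
0.22 [np.float64(0.5163), np.float64(0.5382)]
flange/cover px-> [np.float64(0.4621), np.float64(0.5924)] [np.float64(-0.0642), np.float64(-0.0806)]
34.24203051740142
whiteTop [np.float64(-0.056), np.float64(-0.0544), np.float64(-0.0532), np.float64(-0.0501)]
whiteLow [np.float64(-0.0954), np.float64(-0.0922), np.float64(-0.0897), np.float64(-0.0835)]
bodyL 0.46959392046148496
bodyR 0.5811075815468958
```

The geometry is consistent: cheek spacing 25 mm, cover 130 mm wide, handle edge 32 mm. In strainer axes, the latch midline is at 0.5275. The claw pin is at about (-0.122, 0.185) and the claw is tilted up about 0.3 rad. The lever is at about 0.6 rad and the pivot at about (-0.108, 0.172). Next is a pregrasp tilted with the claw, and a look from close by.

```bash
cat >> h.py <<'E'
Y=np.array([-.389,.921,0]);X=np.array([.921,.389,0]);Z=np.array([0,0,1.])
def where():
    p,r,o=pose(); z=r.as_matrix()[:,2]; g=p+arm.grasp_offset*z
    return np.array([g@X,g@Y,g[2],np.arctan2(z@Y,-z[2])]),p,r,o
def goal(x,y,z,a,back=0):
    """tool shift and turn to bring grasp point to (x,y,z) in strainer axes with tilt a"""
    q,p,r,o=where()
    zt=np.sin(a)*Y-np.cos(a)*Z; xt=np.cos(a)*Y+np.sin(a)*Z; yt=np.cross(zt,xt)
    Rg=R.from_matrix(np.c_[xt,yt,zt]); g=x*X+y*Y+z*Z
    tcp=g-(arm.grasp_offset+back)*zt
    return r.inv().apply(tcp-p).round(4),(r.inv()*Rg).as_rotvec().round(3)
E
python3 -c "
from h import *
print(where()[0],goal(.5275,-.073,.2045,.35,.08))"
```

```text
[ 5.28084563e-01 -9.54813018e-02  3.10166503e-01  2.37853996e-04] (array([-0.0667, -0.0011,  0.0414]), array([-0.001,  0.35 ,  0.003]))
```

```bash
python3 -m handwheel '[[[-0.03,-0.001,0],[0,0.15,0],1],[[-0.06,-0.001,0.02],[0,0.3,0],1],[[-0.067,-0.001,0.041],[0,0.35,0],1],[[-0.067,-0.001,0.041],[0,0.35,0],1],[[-0.067,-0.001,0.041],[0,0.35,0],1]]'
python3 - <<'E'
from h import *
print(where()[0].round(4))
w=cam("wrist"); s=cam("side"); np.save("e_w.npy",w,allow_pickle=True); np.save("e_s.npy",s,allow_pickle=True)
a=cv2.convertScaleAbs(cv2.resize(w["img"][60:260,230:400,::-1],None,fx=3,fy=3,interpolation=cv2.INTER_CUBIC),alpha=1.4)
b=cv2.resize(s["img"][150:200,225:285,::-1],None,fx=4,fy=4,interpolation=cv2.INTER_CUBIC)
b=cv2.copyMakeBorder(b,0,400,0,0,cv2.BORDER_CONSTANT)
cv2.imwrite("pics/e.png",np.hstack([a,b])); print(a.shape,b.shape)
E
```

```text
t: 2.4
position: [0.5493, 0.0559, 0.4505]
orientation: [180.0, -20.0, 113.2]
ft_force: [-0.4, 0.3, 0.5]
grip_width: 0.0941
grasp_force: 0.0
[ 0.5274 -0.1006  0.281   0.3487]
(600, 510, 3) (600, 240, 3)
```

View pics/e.png

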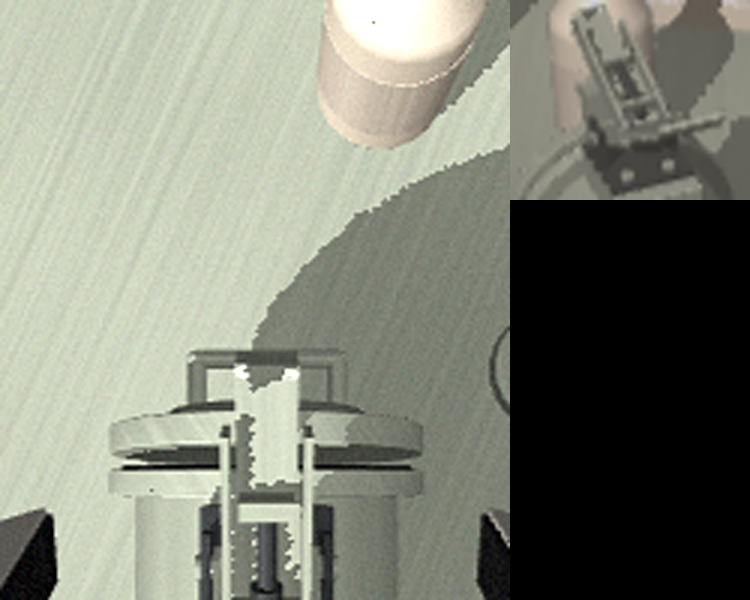

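The close view shows the claw's roof plate at crop px (235–300, 360–490), running out to the hook end at v≈360. The cheek tips are at (224,428) and (308,428), and a cross bar is at v≈512. The bar is still hidden under the roof. I'll triangulate the two wrist views.

```bash
python3 - <<'E'
from h import *
w=np.load("c_w.npy",allow_pickle=True).item(); e=np.load("e_w.npy",allow_pickle=True).item(); s=np.load("e_s.npy",allow_pickle=True).item()
E=lambda u,v:(230+u/3,60+v/3); S=lambda u,v:(225+(u-510)/4,150+v/4)
for n,a,b,c in [("hook",(318.5,151),E(267,362),S(588,6)),("tipL",(305.5,167.5),E(224,428),S(574,22)),("tipR",(331.5,167.5),E(308,428),S(622,22)),("bar lower edge",(319,191),E(267,521),None)]:
    r=[ray(w,*a),ray(e,*b)]
    p,_=tri(*r); print(n,"ww",[(p@X).round(4),(p@Y).round(4),p[2].round(4)])
    if c:
        p,er=tri(*r,ray(s,*c)); print("   +side",[(p@X).round(4),(p@Y).round(4),p[2].round(4)],np.round(er,4))
# base side blocks near end, handle plate edges, at z .172
print("base block front y", [(onz(e,*E(210,506),z)@Y).round(4) for z in (.16,.172,.185)],[(onz(e,*E(u,506),.172)@X).round(4) for u in (200,335)])
print("gasket/cover rear", [(onz(e,*E(267,v),.151)@Y).round(4) for v in (405,418,460,470,495)])
E
```

```text
hook ww [np.float64(0.5269), np.float64(-0.0476), np.float64(0.2204)]
   +side [np.float64(0.5268), np.float64(-0.0476), np.float64(0.2158)] [0.0006 0.0006 0.0002]
tipL ww [np.float64(0.5147), np.float64(-0.0648), np.float64(0.2031)]
   +side [np.float64(0.5147), np.float64(-0.0636), np.float64(0.2165)] [0.0015 0.0018 0.0013]
tipR ww [np.float64(0.5388), np.float64(-0.0647), np.float64(0.2037)]
   +side [np.float64(0.539), np.float64(-0.0643), np.float64(0.211)] [0.0011 0.0009 0.001 ]
bar lower edge ww [np.float64(0.5271), np.float64(-0.0928), np.float64(0.1814)]
base block front y [np.float64(-0.089), np.float64(-0.0885), np.float64(-0.088)] [np.float64(0.5053), np.float64(0.5491)]
gasket/cover rear [np.float64(-0.0539), np.float64(-0.0585), np.float64(-0.0732), np.float64(-0.0767), np.float64(-0.0854)]
```

```bash
python3 -c "
from h import *
print(where()[0],goal(.5270,-.074,.2045,.35))"
```

```text
[ 0.52749532 -0.10061185  0.28116729  0.3489856 ] (array([-0.0013, -0.0008,  0.0812]), array([-0.   ,  0.001,  0.004]))
```

```bash
python3 -m handwheel '[[[-0.001,-0.001,0.04],[0,0,0],0.8],[[-0.001,-0.001,0.07],[0,0,0],0.6],[[-0.001,-0.001,0.081],[0,0,0],0.5],[[-0.001,-0.001,0.081],[0,0,0],0.4],[[-0.001,-0.001,0.081],[0,0,0],0.4]]'; python3 -m handwheel '[[[0,0,0],[0,0,0],0.3],[[0,0,0],[0,0,0],0.15],[[0,0,0],[0,0,0],0],[[0,0,0],[0,0,0],0],[[0,0,0],[0,0,0],0],[[0,0,0],[0,0,0],0]]'
python3 - <<'E'
from h import *
q,p,r,o=where(); print(q.round(4),o["grip_width"],o["grasp_force"],o["ft_force"])
w=cam("wrist"); s=cam("side"); np.save("f_w.npy",w,allow_pickle=True)
a=cv2.convertScaleAbs(cv2.resize(w["img"][60:260,230:400,::-1],None,fx=3,fy=3,interpolation=cv2.INTER_CUBIC),alpha=1.4)
b=cv2.resize(s["img"][130:205,225:285,::-1],None,fx=4,fy=4,interpolation=cv2.INTER_CUBIC)
b=cv2.copyMakeBorder(b,0,300,0,0,cv2.BORDER_CONSTANT)
cv2.imwrite("pics/f.png",np.hstack([a,b]))
E
```

```text
t: 3.12
position: [0.5383, 0.0787, 0.3745]
orientation: [179.9, -20.0, 113.1]
ft_force: [0.0, 0.6, -0.2]
grip_width: 0.0473
grasp_force: 0.0
t: 3.88
position: [0.5385, 0.0791, 0.3738]
orientation: [179.9, -20.0, 113.0]
ft_force: [5.6, 2.5, -0.7]
grip_width: 0.0256
grasp_force: 30.0
[ 0.5269 -0.0749  0.2043  0.3495] 0.02559128569943909 29.969308376312256 [ 5.56388582  2.52384763 -0.73542985]
```

View pics/f.png

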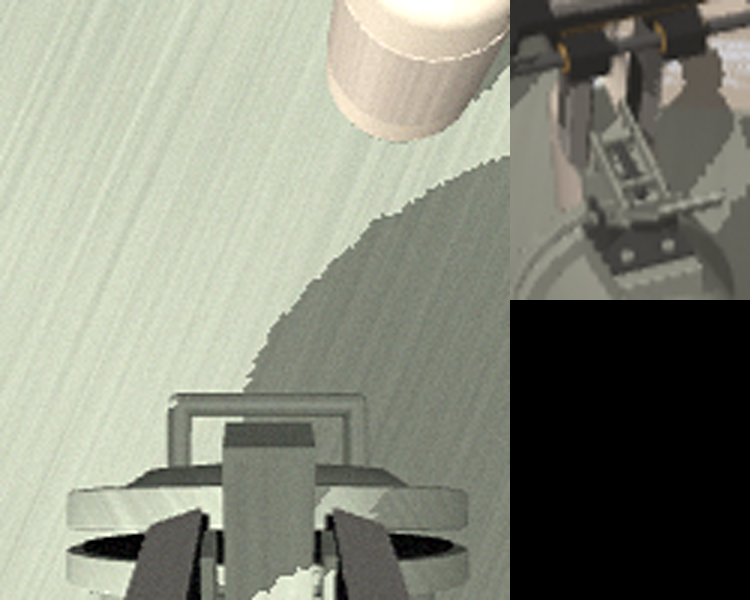

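The claw is gripped: width 25.6 mm, cheeks seated between the pads, hook end at crop px (223–315, 425–445). Next I'll compute waypoints that carry it over the bar.

```bash
cat >> h.py <<'E'
def G(th,ph,P=(-.1067,.172),off=.05):
    c,s=np.cos(ph),np.sin(ph)
    y=P[0]-.023*np.cos(th)+55e-3*c-4e-3*s; z=P[1]+.023*np.sin(th)+55e-3*s+4e-3*c
    return (.5272,y,z,ph+off)
E
python3 -c "
from h import *
print(G(.558,.3))
for t,f in ((.7,.26),(.85,.2),(1.0,.14),(1.15,.08),(1.3,.02),(1.45,-.03)): print(t,f,*goal(*G(t,f)))"
```

```text
(0.5272, np.float64(-0.07484983705313814), np.float64(0.20425324173137532), 0.35)
0.7 0.26 [0.0099 0.0003 0.0006] [ 0.001 -0.04   0.002]
0.85 0.2 [0.0237 0.0004 0.0031] [ 0.001 -0.1    0.002]
1.0 0.14 [0.0373 0.0004 0.0068] [ 0.001 -0.16   0.002]
1.15 0.08 [0.0508 0.0004 0.0116] [ 0.001 -0.22   0.002]
1.3 0.02 [0.064  0.0004 0.0175] [ 0.002 -0.28   0.002]
1.45 -0.03 [0.0752 0.0005 0.0234] [ 0.002 -0.33   0.002]
```

```bash
python3 -m handwheel '[[[0.005,0.0003,0.0002],[0,-0.02,0],0],[[0.010,0.0003,0.0006],[0,-0.04,0],0],[[0.017,0.0004,0.0019],[0,-0.07,0],0],[[0.0237,0.0004,0.0031],[0,-0.10,0],0],[[0.0305,0.0004,0.005],[0,-0.13,0],0],[[0.0373,0.0004,0.0068],[0,-0.16,0],0]]'
python3 -c "
from h import *
q,p,r,o=where();print(q.round(4),G(1.0,.14),np.round(o['ft_force'],1))
for t,f in ((1.15,.08),(1.3,.02),(1.45,-.03),(1.6,-.06)): print(t,f,*goal(*G(t,f)))"
```

```text
t: 4.72
position: [0.5241, 0.1131, 0.3799]
orientation: [179.9, -10.8, 113.0]
ft_force: [5.6, -1.5, -3.0]
grip_width: 0.0256
grasp_force: 30.0
[ 0.5269 -0.066   0.2027  0.1877] (0.5272, np.float64(-0.06522324570184912), np.float64(0.20298956794086515), 0.19) [ 5.6 -1.5 -3. ]
1.15 0.08 [0.0146 0.0003 0.0024] [ 0.001 -0.058  0.002]
1.3 0.02 [0.0285 0.0003 0.0061] [ 0.001 -0.118  0.002]
1.45 -0.03 [0.0406 0.0003 0.0101] [ 0.001 -0.168  0.001]
1.6 -0.06 [0.049  0.0003 0.0132] [ 0.001 -0.198  0.001]
```

```bash
python3 -m handwheel '[[[0.0073,0.0006,0.0012],[0,-0.03,0],0],[[0.0146,0.0010,0.0024],[0,-0.058,0],0],[[0.0215,0.001,0.0042],[0,-0.09,0],0],[[0.0285,0.001,0.0061],[0,-0.118,0],0],[[0.0346,0.001,0.0081],[0,-0.143,0],0],[[0.0406,0.001,0.0101],[0,-0.168,0],0],[[0.0406,0.001,0.0101],[0,-0.168,0],0]]'
python3 - <<'E'
from h import *
q,p,r,o=where();f=np.array(o['ft_force']);print(q.round(4),G(1.45,-.03),"F XYZ",(f@X).round(1),(f@Y).round(1),f[2].round(1))
w=cam("wrist"); s=cam("side"); np.save("g_w.npy",w,allow_pickle=True);np.save("g_s.npy",s,allow_pickle=True)
a=cv2.convertScaleAbs(cv2.resize(w["img"][60:260,230:400,::-1],None,fx=3,fy=3,interpolation=cv2.INTER_CUBIC),alpha=1.4)
b=cv2.resize(s["img"][130:205,225:285,::-1],None,fx=4,fy=4,interpolation=cv2.INTER_CUBIC)
b=cv2.copyMakeBorder(b,0,300,0,0,cv2.BORDER_CONSTANT)
cv2.imwrite("pics/g.png",np.hstack([a,b]))
E
```

```text
t: 5.6
position: [0.508, 0.1528, 0.3773]
orientation: [-180.0, -1.2, 113.1]
ft_force: [-3.8, -2.0, 2.4]
grip_width: 0.0257
grasp_force: 30.0
[ 0.5272 -0.0529  0.197   0.0217] (0.5272, np.float64(-0.05437632983844515), np.float64(0.1971808464177232), 0.020000000000000004) F XYZ -4.2 -0.3 2.4
```

View pics/g.png

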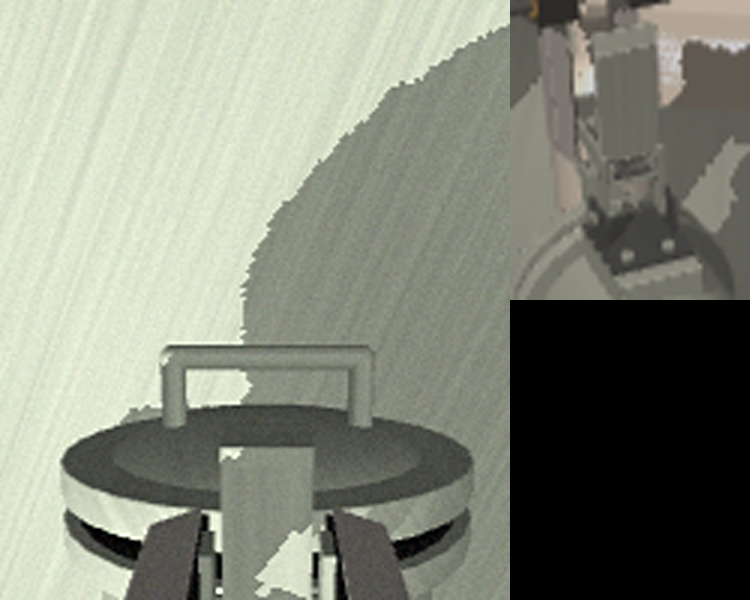

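The lever is upright in the side view, at crop px (595–660, 30–160). The hook end is at wrist crop (220–313, 448), out over the cover and clear of the bar. Next I let it down in small steps, watching the force.

```bash
python3 -c "
from h import *
for t,f in ((1.6,-.05),(1.62,-.1),(1.65,-.15),(1.65,-.2),(1.65,-.25),(1.65,-.31)): print(t,f,G(t,f)[1:],*goal(*G(t,f)))"
```

```text
1.6 -0.05 (np.float64(-0.0508972299882645), np.float64(0.1962363396016472), 0.0) [ 0.0062 -0.0003  0.0009] [-0.    -0.023  0.003]
1.62 -0.1 (np.float64(-0.050444209339095346), np.float64(0.1934613428453586), -0.05) [ 0.0156 -0.0003  0.0041] [-0.    -0.073  0.003]
1.65 -0.15 (np.float64(-0.049900057741068406), np.float64(0.19066388268013632), -0.09999999999999999) [ 0.0251 -0.0003  0.0078] [-0.    -0.123  0.003]
1.65 -0.2 (np.float64(-0.05018188045299659), np.float64(0.18792134877207672), -0.15000000000000002) [ 0.0336 -0.0002  0.0119] [-0.    -0.173  0.003]
1.65 -0.25 (np.float64(-0.050600420526341575), np.float64(0.18519632758228396), -0.2) [ 0.042  -0.0002  0.0164] [-0.    -0.223  0.003]
1.65 -0.31 (np.float64(-0.05128163866795712), np.float64(0.1819590049295936), -0.26) [ 0.0517 -0.0002  0.0223] [-0.    -0.283  0.003]
```

```bash
python3 -m handwheel '[[[0.003,-0.0003,0.0005],[0,-0.012,0],0],[[0.0062,-0.0003,0.0009],[0,-0.023,0],0],[[0.011,-0.0003,0.0025],[0,-0.048,0],0],[[0.0156,-0.0003,0.0041],[0,-0.073,0],0],[[0.020,-0.0003,0.006],[0,-0.098,0],0],[[0.0251,-0.0003,0.0078],[0,-0.123,0],0],[[0.0251,-0.0003,0.0078],[0,-0.123,0],0]]'
cat >> h.py <<'E'
def rep():
    q,p,r,o=where();f=np.array(o['ft_force']);print(q.round(4),"F XYZ",(f@X).round(1),(f@Y).round(1),f[2].round(1))
E
python3 -c "
from h import *
rep()
for t,f in ((1.65,-.2),(1.65,-.25),(1.65,-.28),(1.65,-.31)): print(t,f,G(t,f)[1:],*goal(*G(t,f)))"
```

```text
t: 6.58
position: [0.4979, 0.1761, 0.3699]
orientation: [-180.0, 5.8, 113.1]
ft_force: [-0.5, 0.4, 0.0]
grip_width: 0.0256
grasp_force: 30.0
[ 0.527  -0.0498  0.1905 -0.1016] F XYZ -0.3 0.6 0.0
1.65 -0.2 (np.float64(-0.05018188045299659), np.float64(0.18792134877207672), -0.15000000000000002) [ 0.0086 -0.      0.0028] [ 0.    -0.048  0.003]
1.65 -0.25 (np.float64(-0.050600420526341575), np.float64(0.18519632758228396), -0.2) [ 0.0175 -0.      0.0062] [ 0.    -0.098  0.003]
1.65 -0.28 (np.float64(-0.05091674785609627), np.float64(0.18357255673665696), -0.23000000000000004) [0.0227 0.     0.0085] [ 0.    -0.128  0.003]
1.65 -0.31 (np.float64(-0.05128163866795712), np.float64(0.1819590049295936), -0.26) [0.0278 0.     0.0109] [ 0.    -0.158  0.003]
```

```bash
python3 -m handwheel '[[[0.0043,0,0.0014],[0,-0.024,0],0],[[0.0086,0,0.0028],[0,-0.048,0],0],[[0.0086,0,0.0028],[0,-0.048,0],0]]'; python3 -c "
from h import *
rep()"; python3 -m handwheel '[[[0.0044,0,0.0015],[0,-0.025,0],0],[[0.0089,0,0.003],[0,-0.05,0],0],[[0.0089,0,0.003],[0,-0.05,0],0]]'; python3 - <<'E'
from h import *
rep()
w=cam("wrist"); s=cam("side"); np.save("i_w.npy",w,allow_pickle=True)
a=cv2.convertScaleAbs(cv2.resize(w["img"][60:260,230:400,::-1],None,fx=3,fy=3,interpolation=cv2.INTER_CUBIC),alpha=1.4)
b=cv2.resize(s["img"][130:205,225:285,::-1],None,fx=4,fy=4,interpolation=cv2.INTER_CUBIC)
b=cv2.copyMakeBorder(b,0,300,0,0,cv2.BORDER_CONSTANT)
cv2.imwrite("pics/i.png",np.hstack([a,b]))
for t,f in ((1.65,-.28),(1.65,-.31),(1.65,-.34)): print(t,f,G(t,f)[1:],*goal(*G(t,f)))
E
```

```text
t: 6.95
position: [0.4947, 0.1835, 0.3663]
orientation: [-180.0, 8.6, 113.1]
ft_force: [0.6, 0.9, -0.4]
grip_width: 0.0255
grasp_force: 30.0
[ 0.527  -0.0503  0.1879 -0.1498] F XYZ 0.9 0.6 -0.4
t: 7.32
position: [0.4915, 0.1911, 0.362]
orientation: [-180.0, 11.5, 113.1]
ft_force: [0.6, 1.1, -1.3]
grip_width: 0.0256
grasp_force: 30.0
[ 0.527  -0.0511  0.1852 -0.2001] F XYZ 1.0 0.8 -1.3
1.65 -0.28 (np.float64(-0.05091674785609627), np.float64(0.18357255673665696), -0.23000000000000004) [0.0062 0.     0.0018] [ 0.    -0.031  0.002]
1.65 -0.31 (np.float64(-0.05128163866795712), np.float64(0.1819590049295936), -0.26) [0.0115 0.     0.0037] [ 0.    -0.061  0.002]
1.65 -0.34 (np.float64(-0.05169476458482283), np.float64(0.18035712424880873), -0.29000000000000004) [0.0168 0.     0.0057] [ 0.001 -0.091  0.002]
```

View pics/i.png

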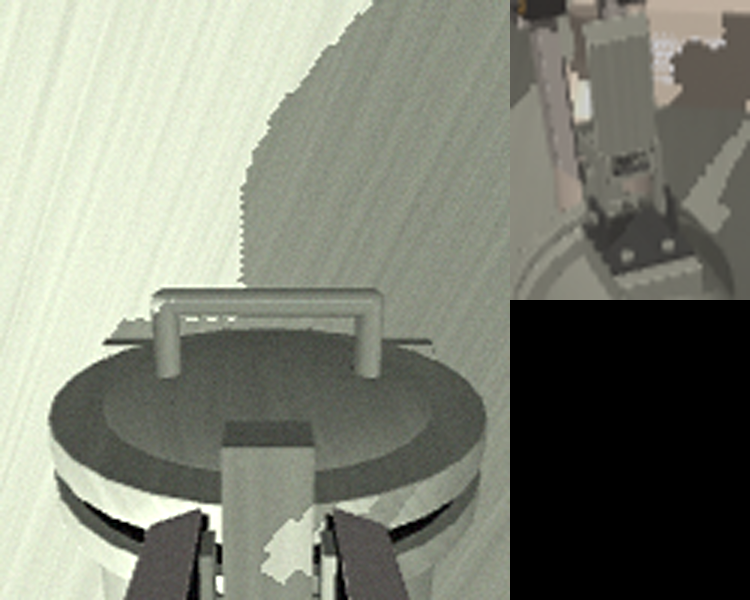

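The hook is now down over the cover's far side (hook end at crop px (222–313, 422–447)). There's no contact force, so the toe has passed behind the bar. I lower the last few millimetres.

```bash
python3 -m handwheel '[[[0.003,0,0.0009],[0,-0.015,0],0],[[0.0062,0,0.0018],[0,-0.031,0],0],[[0.0062,0,0.0018],[0,-0.031,0],0]]'; python3 -c "
from h import *
rep()"; python3 -m handwheel '[[[0.0025,0,0.0009],[0,-0.015,0],0],[[0.0053,0,0.0019],[0,-0.03,0],0],[[0.0053,0,0.0019],[0,-0.03,0],0]]'; python3 - <<'E'
from h import *
rep()
for t,f in ((1.6,-.31),(1.5,-.31),(1.4,-.3),(1.3,-.29),(1.2,-.28),(1.1,-.265),(1.0,-.25),(.9,-.23)): print(t,f,G(t,f)[1:],*goal(*G(t,f)))
E
```

```text
t: 7.8
position: [0.4893, 0.1961, 0.3591]
orientation: [-180.0, 13.2, 113.1]
ft_force: [2.6, -1.4, -1.0]
grip_width: 0.0258
grasp_force: 30.0
[ 0.527  -0.051   0.1835 -0.2309] F XYZ 1.8 -2.3 -1.0
t: 8.18
position: [0.4874, 0.2006, 0.356]
orientation: [-180.0, 14.9, 113.1]
ft_force: [1.4, 0.2, -0.0]
grip_width: 0.0256
grasp_force: 30.0
[ 0.527  -0.0514  0.1817 -0.2607] F XYZ 1.4 -0.3 -0.0
1.6 -0.31 (np.float64(-0.05242983009758235), np.float64(0.1820213021451081), -0.26) [-0.0012  0.     -0.    ] [0.001 0.001 0.003]
1.5 -0.31 (np.float64(-0.054728374748869164), np.float64(0.1819734939670467), -0.26) [-0.0034  0.      0.0006] [0.001 0.001 0.003]
1.4 -0.3 (np.float64(-0.056883656558151856), np.float64(0.18223307837986333), -0.25) [-0.0074  0.      0.0009] [0.    0.011 0.003]
1.3 -0.29 (np.float64(-0.05900525100474783), np.float64(0.18226744138588025), -0.24) [-0.0112 -0.      0.0015] [0.    0.021 0.003]
1.2 -0.28 (np.float64(-0.061070756651614634), np.float64(0.18208156005946302), -0.23000000000000004) [-0.015  -0.      0.0022] [0.    0.031 0.003]
1.1 -0.265 (np.float64(-0.06300498617171703), np.float64(0.18195312953671447), -0.21500000000000002) [-0.0195 -0.      0.0029] [0.    0.046 0.003]
1.0 -0.25 (np.float64(-0.06484715400386366), np.float64(0.18162226457842542), -0.2) [-0.0239 -0.      0.0039] [0.    0.061 0.003]
0.9 -0.23 (np.float64(-0.0665334674507889), np.float64(0.18137242070701823), -0.18) [-0.0291 -0.0001  0.0048] [0.    0.081 0.003]
```

```bash
python3 -c "
from h import *
for f in (-.325,-.34,-.355,-.37): print(f,G(1.65,f)[1:],*goal(*G(1.65,f)))"; python3 -m handwheel '[[[0.0025,0,0.0009],[0,-0.015,0],0],[[0.0025,0,0.0009],[0,-0.015,0],0]]'; python3 -c "
from h import *
rep()"; python3 -m handwheel '[[[0.0025,0,0.001],[0,-0.015,0],0],[[0.0025,0,0.001],[0,-0.015,0],0]]'; python3 -c "
from h import *
rep()"
```

```text
-0.325 (np.float64(-0.05148219446120226), np.float64(0.18115651533796434), -0.275) [0.0026 0.     0.0006] [ 0.001 -0.014  0.003]
-0.34 (np.float64(-0.05169476458482283), np.float64(0.18035712424880873), -0.29000000000000004) [0.0053 0.     0.0015] [ 0.001 -0.029  0.003]
-0.355 (np.float64(-0.05191930121143778), np.float64(0.1795610115217494), -0.305) [0.008  0.     0.0024] [ 0.001 -0.044  0.003]
-0.37 (np.float64(-0.052155753821253384), np.float64(0.17876835627879137), -0.32) [0.0107 0.0001 0.0034] [ 0.001 -0.059  0.003]
t: 8.43
position: [0.4866, 0.2026, 0.3545]
orientation: [-180.0, 15.8, 113.1]
ft_force: [0.1, 0.9, 0.1]
grip_width: 0.0258
grasp_force: 30.0
[ 0.527  -0.0517  0.1809 -0.2755] F XYZ 0.4 0.8 0.1
t: 8.68
position: [0.4857, 0.2045, 0.3529]
orientation: [-180.0, 16.7, 113.1]
ft_force: [0.8, 1.5, 0.3]
grip_width: 0.026
grasp_force: 30.0
[ 0.527  -0.0522  0.18   -0.2905] F XYZ 1.4 1.1 0.3
```

```bash
for i in 1 2; do python3 -m handwheel '[[[0.0026,0,0.001],[0,-0.015,0],0],[[0.0026,0,0.001],[0,-0.015,0],0]]' >/dev/null; python3 -c "
from h import *
rep()"; done
```

```text
[ 0.527  -0.0527  0.1791 -0.3057] F XYZ 1.7 1.2 -0.3
[ 0.5271 -0.0532  0.1782 -0.3207] F XYZ 1.1 0.9 0.5
```

```bash
for i in 1 2; do python3 -m handwheel '[[[0.0026,0,0.001],[0,-0.015,0],0],[[0.0026,0,0.001],[0,-0.015,0],0]]' >/dev/null; python3 -c "
from h import *
rep()"; done; python3 - <<'E'
from h import *
w=cam("wrist"); 
a=cv2.convertScaleAbs(cv2.resize(w["img"][100:300,200:440,::-1],None,fx=3,fy=3,interpolation=cv2.INTER_CUBIC),alpha=1.4)
cv2.imwrite("pics/j.png",a); np.save("j_w.npy",w,allow_pickle=True)
E
```

```text
[ 0.527  -0.0536  0.1773 -0.3358] F XYZ 0.6 1.3 1.0
[ 0.527  -0.054   0.1764 -0.3508] F XYZ 0.7 -0.2 1.7
```

View pics/j.png

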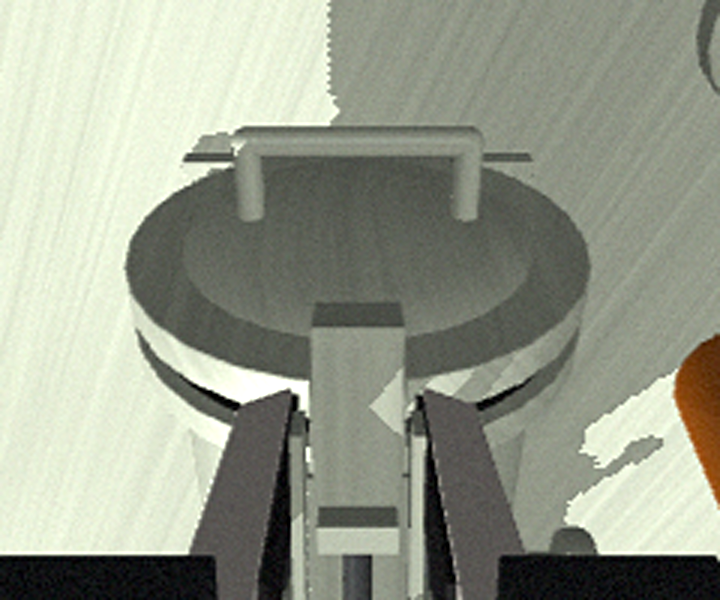

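The hook end stays at the same pixels relative to the gripper, so the grip is rigid. Re-fitting the claw from the 85 mm hook reach gives a claw angle offset of -0.02 rad, with the grasp point 55 mm along and level with the pin. On that model the roof is just touching the bar, which matches Fz rising to 1.7 N. I'll compute the draw-back path from here.

```bash
cat >> h.py <<'E'
from scipy.optimize import brentq
def D(th,zb=.164,P=(-.1067,.172)):
    pz=P[1]+.023*np.sin(th); py=P[0]-.023*np.cos(th)
    ph=brentq(lambda f:pz+.077*np.sin(f)-.0066*np.cos(f)-zb,-.6,.3)
    g=(.5272,py+.055*np.cos(ph),pz+.055*np.sin(ph),ph-.02)
    return g,py+.077*np.cos(ph)+.0066*np.sin(ph)
E
python3 -c "
from h import *
rep()
for t in (1.55,1.45,1.35,1.25,1.15,1.05,.95,.85): 
  g,b=D(t); print(t,np.round(g,4),'bar',b.round(4),*goal(*g))"
```

```text
[ 0.5271 -0.054   0.1765 -0.3503] F XYZ 1.3 1.2 0.8
1.55 [ 0.5272 -0.0551  0.1773 -0.3472] bar -0.0364 [-0.0019  0.     -0.0004] [0.001 0.003 0.002]
1.45 [ 0.5272 -0.0573  0.1773 -0.3449] bar -0.0386 [-0.0044  0.      0.0004] [0.001 0.005 0.002]
1.35 [ 0.5272 -0.0595  0.1772 -0.3394] bar -0.0407 [-0.0074  0.      0.0013] [0.001 0.011 0.002]
1.25 [ 0.5272 -0.0616  0.177  -0.3307] bar -0.0427 [-0.0109  0.      0.0022] [0.001 0.02  0.002]
1.15 [ 0.5272 -0.0635  0.1768 -0.3191] bar -0.0445 [-0.0147  0.      0.0031] [0.001 0.031 0.002]
1.05 [ 0.5272 -0.0654  0.1765 -0.3046] bar -0.0461 [-0.019  -0.      0.0041] [0.001 0.046 0.002]
0.95 [ 0.5272 -0.067   0.1762 -0.2874] bar -0.0476 [-0.0235 -0.      0.0051] [0.001 0.063 0.002]
0.85 [ 0.5272 -0.0686  0.1758 -0.2677] bar -0.0488 [-0.0283 -0.      0.0063] [0.001 0.083 0.002]
```

```bash
python3 -m handwheel '[[[-0.0019,0,-0.0004],[0,0.003,0],0],[[-0.003,0,0],[0,0.004,0],0],[[-0.0044,0,0.0004],[0,0.005,0],0]]'>/dev/null; python3 -c "
from h import *
rep()"; python3 -m handwheel '[[[-0.0015,0,0.0005],[0,0.003,0],0],[[-0.003,0,0.0009],[0,0.006,0],0]]' >/dev/null; python3 -c "
from h import *
rep()";  python3 -m handwheel '[[[-0.0017,0,0.0005],[0,0.005,0],0],[[-0.0035,0,0.0009],[0,0.009,0],0]]' >/dev/null; python3 -c "
from h import *
rep()
for t in (1.25,1.2,1.15,1.1,1.05): 
  g,b=D(t); print(t,np.round(g,4),'bar',b.round(4),*goal(*g))"
```

```text
[ 0.5271 -0.0573  0.1773 -0.3446] F XYZ 2.1 4.0 -1.3
[ 0.527  -0.0596  0.1771 -0.3387] F XYZ 1.1 4.3 -1.6
[ 0.5271 -0.0614  0.177  -0.3294] F XYZ 0.8 7.3 0.5
1.25 [ 0.5272 -0.0616  0.177  -0.3307] bar -0.0427 [0.0001 0.     0.    ] [ 0.001 -0.001  0.002]
1.2 [ 0.5272 -0.0626  0.1769 -0.3253] bar -0.0436 [-0.0018  0.      0.0005] [0.001 0.004 0.002]
1.15 [ 0.5272 -0.0635  0.1768 -0.3191] bar -0.0445 [-0.0038  0.      0.0009] [0.001 0.01  0.002]
1.1 [ 0.5272 -0.0645  0.1767 -0.3122] bar -0.0453 [-0.0058 -0.      0.0013] [0.001 0.017 0.002]
1.05 [ 0.5272 -0.0654  0.1765 -0.3046] bar -0.0461 [-0.008  -0.      0.0018] [0.001 0.025 0.002]
```

```bash
for i in 1 2; do python3 -m handwheel '[[[-0.0010,0,0.0002],[0,0.003,0],0],[[-0.0010,0,0.0002],[0,0.003,0],0]]' >/dev/null; python3 -c "
from h import *
rep()"; done
```

```text
[ 0.5271 -0.0619  0.1771 -0.3264] F XYZ -0.2 6.1 2.3
[ 0.5271 -0.0623  0.177  -0.3233] F XYZ -0.5 6.5 3.2
```

```bash
for i in 1 2 3; do python3 -m handwheel '[[[-0.0012,0,0.0],[0,0.004,0],0],[[-0.0012,0,0.0],[0,0.004,0],0]]' >/dev/null; python3 -c "
from h import *
rep()"; done
```

```text
[ 0.5271 -0.0628  0.1771 -0.3193] F XYZ -0.0 5.1 0.6
[ 0.5271 -0.0632  0.1772 -0.3153] F XYZ 0.8 5.8 -0.5
[ 0.5271 -0.0637  0.1773 -0.3113] F XYZ 1.0 5.2 -1.0
```

```bash
for i in 1 2 3 4; do python3 -m handwheel '[[[-0.0011,0,0.0003],[0,0.004,0],0],[[-0.0011,0,0.0003],[0,0.004,0],0]]' >/dev/null; python3 -c "
from h import *
rep()"; done; python3 -c "
from h import *
for t in (1.1,1.05,1.0,.95,.9): 
  g,b=D(t); print(t,np.round(g,4),'bar',b.round(4),*goal(*g))"
```

```text
[ 0.5271 -0.064   0.1772 -0.3072] F XYZ 0.5 6.3 1.5
[ 0.5271 -0.0644  0.1772 -0.3031] F XYZ -0.7 7.8 3.1
[ 0.5272 -0.0648  0.1771 -0.299 ] F XYZ -1.5 9.5 5.1
[ 0.5272 -0.0652  0.177  -0.295 ] F XYZ -2.3 9.5 6.7
1.1 [ 0.5272 -0.0645  0.1767 -0.3122] bar -0.0453 [ 0.0039 -0.      0.0001] [ 0.001 -0.017  0.002]
1.05 [ 0.5272 -0.0654  0.1765 -0.3046] bar -0.0461 [ 0.0017 -0.      0.0005] [ 0.001 -0.01   0.002]
1.0 [ 0.5272 -0.0662  0.1764 -0.2963] bar -0.0468 [-0.0005 -0.0001  0.0009] [ 0.001 -0.001  0.002]
0.95 [ 0.5272 -0.067   0.1762 -0.2874] bar -0.0476 [-0.0029 -0.0001  0.0013] [0.001 0.008 0.002]
0.9 [ 0.5272 -0.0678  0.176  -0.2778] bar -0.0482 [-0.0053 -0.0001  0.0017] [0.001 0.017 0.002]
```

```bash
python3 -m handwheel '[[[0.0001,0,-0.0005],[0,0,0],0],[[0.0001,0,-0.0005],[0,0,0],0]]' >/dev/null; python3 -c "
from h import *
rep()"; for i in 1 2; do python3 -m handwheel '[[[-0.0011,0,0.0001],[0,0.004,0],0],[[-0.0011,0,0.0001],[0,0.004,0],0]]' >/dev/null; python3 -c "
from h import *
rep()"; done
```

```text
[ 0.5271 -0.0652  0.1772 -0.2954] F XYZ 0.7 7.0 1.7
[ 0.5271 -0.0654  0.1772 -0.2911] F XYZ 0.2 7.8 1.1
[ 0.5272 -0.0658  0.1772 -0.2871] F XYZ 0.1 7.9 1.5
```

```bash
for i in 1 2 3; do python3 -m handwheel '[[[-0.0011,0,0.00015],[0,0.004,0],0],[[-0.0011,0,0.00015],[0,0.004,0],0]]' >/dev/null; python3 -c "
from h import *
rep()"; done
```

```text
[ 0.5271 -0.0661  0.1771 -0.2829] F XYZ 0.4 8.1 1.9
[ 0.5271 -0.0662  0.1771 -0.2786] F XYZ -0.0 9.2 3.1
[ 0.5271 -0.0665  0.1771 -0.2745] F XYZ -1.2 11.0 2.7
```

```bash
for i in 1 ; do python3 -m handwheel '[[[-0.0011,0,0.0001],[0,0.004,0],0],[[-0.0011,0,0.0001],[0,0.004,0],0]]' >/dev/null; python3 -c "
from h import *
rep()"; done;  python3 -m handwheel '[[[0,0,0],[0,0,0],0],[[0,0,0],[0,0,0],0]]' >/dev/null; python3 -c "
from h import *
rep()"
```

```text
[ 0.5272 -0.0667  0.1771 -0.2703] F XYZ -0.9 12.8 2.4
[ 0.5271 -0.0667  0.177  -0.2704] F XYZ -0.3 12.0 2.5
```

```bash
python3 -m handwheel '[[[-0.0011,0,0.0001],[0,0.004,0],0],[[-0.0011,0,0.0001],[0,0.004,0],0],[[-0.0011,0,0.0001],[0,0.004,0],0]]' >/dev/null; python3 -c "
from h import *
rep()"; python3 -m handwheel '[[[0,0,0],[0,0,0],0.3],[[0,0,0],[0,0,0],0.4],[[0,0,0],[0,0,0],0.5],[[0,0,0],[0,0,0],0.6],[[0,0,0],[0,0,0],0.6]]'; python3 -c "
from h import *
rep(); w=cam('wrist','k'); np.save('k_w.npy',w,allow_pickle=True)"
```

```text
[ 0.5272 -0.0669  0.177  -0.2662] F XYZ -1.0 13.0 2.9
t: 15.85
position: [0.4935, 0.1861, 0.351]
orientation: [-180.0, 15.4, 113.0]
ft_force: [0.3, 0.3, -0.3]
grip_width: 0.0562
grasp_force: 0.0
[ 0.5271 -0.0683  0.177  -0.2681] F XYZ 0.4 0.2 -0.3
```

```bash
cat >> h.py <<'E'
def K(th,a,t=.003,r=.080,P=(-.1067,.172)):
    c=np.array(P)+r*np.array([-np.cos(th),np.sin(th)])+t*np.array([np.sin(th),np.cos(th)])
    xt=np.array([np.cos(a),np.sin(a)]); zt=np.array([np.sin(a),-np.cos(a)])
    g=c+.008*xt-.0186*zt
    return (.5271,g[0],g[1],a)
E
python3 - <<'E'
from h import *
w=np.load("k_w.npy",allow_pickle=True).item()["img"].astype(int).sum(2)//3; j=np.load("j_w.npy",allow_pickle=True).item()["img"].astype(int).sum(2)//3
print("j",j[192:218,312:326].mean(1).astype(int).tolist()); print("k",w[192:218,312:326].mean(1).astype(int).tolist())
print(goal(*K(.93,-.45,.025)),where()[0])
E
python3 -m handwheel '[[[0,0,-0.01],[0,0,0],0.6],[[0,0,-0.03],[0,0,0],0.6],[[0,0,-0.06],[0,0,0],0.6],[[0,0,-0.09],[0,0,0],0.6],[[0,0,-0.12],[0,0,0],0.3],[[0,0,-0.14],[0,0,0],0],[[0,0,-0.14],[0,0,0],0],[[0,0,-0.14],[0,0,0],0]]'
python3 - <<'E'
from h import *
rep(); print(goal(*K(.93,-.45,.04)),goal(*K(.93,-.45,.02)))
w=cam("wrist"); s=cam("side"); t=cam("top"); np.save("l_s.npy",s,allow_pickle=True)
# predicted handle end edges in side picture for several lever angles
for th in (.6,.8,.93,1.05,1.2):
    c=np.array([-.1067-.111*np.cos(th),.172+.111*np.sin(th)])
    print(th,[np.round(proj(s,(.5271+d)*X+c[0]*Y+c[1]*Z),1).tolist() for d in(-.017,.017)])
E
```

```text
j [67, 68, 68, 69, 70, 70, 71, 72, 67, 51, 53, 52, 51, 52, 53, 50, 50, 92, 104, 102, 102, 102, 102, 102, 101, 100]
k [77, 80, 79, 81, 84, 81, 52, 55, 54, 55, 53, 54, 53, 50, 86, 126, 128, 126, 129, 132, 135, 139, 136, 128, 126, 120]
(array([-0.0395, -0.0001, -0.0678]), array([ 0.001, -0.182,  0.002])) [ 0.52706139 -0.0683393   0.17702448 -0.26808338]
t: 16.9
position: [0.4789, 0.2201, 0.4855]
orientation: [-180.0, 15.4, 113.0]
ft_force: [-0.1, 0.1, -0.2]
grip_width: 0.0201
grasp_force: 0.0
[ 0.5267 -0.0313  0.3115 -0.2681] F XYZ -0.1 0.2 -0.2
(array([-0.0304,  0.0001,  0.0599]), array([ 0.   , -0.182,  0.002])) (array([-0.0427,  0.0001,  0.0757]), array([ 0.   , -0.182,  0.002]))
0.6 [[261.1, 179.8], [277.5, 175.8]]
0.8 [[258.0, 168.8], [274.4, 164.9]]
0.93 [[255.8, 162.0], [272.2, 158.2]]
1.05 [[253.6, 156.1], [269.9, 152.4]]
1.2 [[250.7, 149.4], [267.0, 145.9]]
```

```bash
python3 -m handwheel '[[[-0.01,0,0.02],[0,-0.06,0],0],[[-0.02,0,0.04],[0,-0.12,0],0],[[-0.0304,0,0.06],[0,-0.182,0],0],[[-0.035,0,0.066],[0,-0.182,0],0],[[-0.0427,0,0.0757],[0,-0.182,0],0],[[-0.0427,0,0.0757],[0,-0.182,0],0]]'
python3 - <<'E'
from h import *
rep(); print(goal(*K(.93,-.45,.02)))
for t in (.012,.008,.004): print(t,goal(*K(.93,-.45,t)))
for th in (.9,.85,.8,.75,.7,.65,.6): print(th,*goal(*K(th,-.45*th/.93)))
E
```

```text
t: 17.8
position: [0.5032, 0.1633, 0.4242]
orientation: [-180.0, 25.7, 113.0]
ft_force: [-0.4, 0.4, 1.0]
grip_width: 0.0004
grasp_force: 0.0
[ 0.527  -0.1237  0.2617 -0.4493] F XYZ -0.2 0.5 1.0
(array([ 0.0007, -0.0001,  0.0001]), array([ 0.   , -0.001,  0.001]))
0.012 (array([-0.003 , -0.0001,  0.0072]), array([ 0.   , -0.001,  0.001]))
0.008 (array([-0.0048, -0.0001,  0.0108]), array([ 0.   , -0.001,  0.001]))
0.004 (array([-0.0067, -0.0001,  0.0143]), array([ 0.   , -0.001,  0.001]))
0.9 [-0.0112 -0.0001  0.0172] [0.    0.014 0.001]
0.85 [-0.0178 -0.0001  0.0207] [0.    0.038 0.001]
0.8 [-0.0242 -0.0001  0.0244] [0.    0.062 0.001]
0.75 [-0.0304 -0.0001  0.0283] [0.    0.087 0.001]
0.7 [-0.0365 -0.0001  0.0324] [0.    0.111 0.001]
0.65 [-0.0423 -0.0001  0.0367] [0.    0.135 0.001]
0.6 [-0.0479 -0.0001  0.0411] [0.    0.159 0.001]
```

```bash
python3 -m handwheel '[[[-0.0015,0,0.0036],[0,0,0],0],[[-0.003,0,0.0072],[0,0,0],0],[[-0.0048,0,0.0108],[0,0,0],0]]'; python3 -m handwheel '[[[-0.0009,0,0.0018],[0,0,0],0],[[-0.0019,0,0.0035],[0,0,0],0],[[-0.0019,0,0.0035],[0,0,0],0]]';  python3 -m handwheel '[[[-0.0022,0,0.0014],[0,0.007,0],0],[[-0.0045,0,0.0029],[0,0.014,0],0],[[-0.0045,0,0.0029],[0,0.014,0],0]]'
python3 - <<'E'
from h import *
rep()
for th in (.85,.8,.75,.7,.65,.6): print(th,*goal(*K(th,-.45*th/.93)))
E
```

```text
t: 18.18
position: [0.5066, 0.1556, 0.4166]
orientation: [180.0, 25.8, 113.0]
ft_force: [0.2, 0.1, -0.3]
grip_width: 0.0003
grasp_force: 0.0
t: 18.55
position: [0.5078, 0.1526, 0.4143]
orientation: [-180.0, 25.8, 113.0]
ft_force: [-0.1, -0.7, 0.5]
grip_width: 0.0007
grasp_force: 0.0
t: 18.92
position: [0.5099, 0.1477, 0.4137]
orientation: [180.0, 25.0, 113.0]
ft_force: [-0.6, 1.8, -0.8]
grip_width: 0.0004
grasp_force: 0.7
[ 0.5273 -0.1384  0.2502 -0.4356] F XYZ 0.1 1.9 -0.8
0.85 [-0.0071 -0.0002  0.0038] [0.001 0.024 0.002]
0.8 [-0.0135 -0.0002  0.0074] [0.001 0.049 0.002]
0.75 [-0.0198 -0.0003  0.0112] [0.001 0.073 0.002]
0.7 [-0.0259 -0.0003  0.0152] [0.001 0.097 0.002]
0.65 [-0.0318 -0.0003  0.0194] [0.001 0.121 0.002]
0.6 [-0.0375 -0.0003  0.0237] [0.001 0.145 0.002]
```

Contact may be starting, so I continue along the arc.

```bash
python3 -m handwheel '[[[-0.0036,0,0.0019],[0,0.012,0],0],[[-0.0071,0,0.0038],[0,0.024,0],0],[[-0.0103,0,0.0056],[0,0.036,0],0],[[-0.0135,0,0.0074],[0,0.049,0],0]]'; python3 -c "
from h import *
rep()"; python3 -m handwheel '[[[-0.0032,0,0.0019],[0,0.012,0],0],[[-0.0063,0,0.0038],[0,0.024,0],0],[[-0.0094,0,0.0058],[0,0.036,0],0],[[-0.0124,0,0.0078],[0,0.048,0],0]]'
python3 - <<'E'
from h import *
rep()
for th in (.65,.6,.55,.5,.45,.4,.35,.3): print(th,*goal(*K(th,-.45*th/.93)))
E
```

```text
t: 19.42
position: [0.516, 0.1335, 0.4127]
orientation: [180.0, 22.1, 113.0]
ft_force: [-1.2, 4.1, 2.4]
grip_width: 0.0005
grasp_force: 1.9
[ 0.5273 -0.1457  0.2456 -0.386 ] F XYZ 0.5 4.2 2.4
t: 19.92
position: [0.5217, 0.1201, 0.4102]
orientation: [180.0, 19.4, 113.0]
ft_force: [-0.8, 3.0, 4.1]
grip_width: 0.0005
grasp_force: 2.4
[ 0.5274 -0.1522  0.2401 -0.3384] F XYZ 0.4 3.1 4.1
0.65 [-0.0064 -0.0003  0.0029] [0.001 0.024 0.002]
0.6 [-0.0125 -0.0003  0.0067] [0.001 0.048 0.002]
0.55 [-0.0184 -0.0004  0.0107] [0.001 0.072 0.002]
0.5 [-0.0241 -0.0004  0.0148] [0.001 0.097 0.002]
0.45 [-0.0296 -0.0004  0.0191] [0.001 0.121 0.002]
0.4 [-0.0349 -0.0004  0.0235] [0.001 0.145 0.002]
0.35 [-0.04   -0.0004  0.028 ] [0.001 0.169 0.002]
0.3 [-0.0448 -0.0004  0.0327] [0.001 0.193 0.002]
```

Contact force is about 5 N, as expected for the draw, so I carry on.

```bash
python3 -m handwheel '[[[-0.0032,0,0.0015],[0,0.012,0],0],[[-0.0064,0,0.0029],[0,0.024,0],0],[[-0.0125,0,0.0067],[0,0.048,0],0],[[-0.0184,0,0.0107],[0,0.072,0],0]]'; python3 -c "
from h import *
rep()"; python3 -m handwheel '[[[-0.0028,0,0.0021],[0,0.012,0],0],[[-0.0056,0,0.0042],[0,0.024,0],0],[[-0.0083,0,0.0063],[0,0.036,0],0],[[-0.011,0,0.0084],[0,0.048,0],0]]'
python3 - <<'E'
from h import *
rep()
for th in (.4,.35,.3,.25,.2,.15,.1,.05,0): print(th,*goal(*K(th,-.45*th/.93)))
E
```

```text
t: 20.42
position: [0.5299, 0.1007, 0.4061]
orientation: [180.0, 15.2, 113.0]
ft_force: [-0.7, 5.2, 2.7]
grip_width: 0.0002
grasp_force: 2.5
[ 0.5273 -0.1606  0.232  -0.2652] F XYZ 1.4 5.0 2.7
t: 20.92
position: [0.5349, 0.0888, 0.401]
orientation: [180.0, 12.5, 113.0]
ft_force: [1.3, 0.3, 5.1]
grip_width: 0.0006
grasp_force: 2.4
[ 0.5273 -0.1655  0.2249 -0.2189] F XYZ 1.3 -0.2 5.1
0.4 [-0.0063 -0.0003  0.0028] [0.001 0.025 0.002]
0.35 [-0.0119 -0.0004  0.0067] [0.001 0.05  0.002]
0.3 [-0.0173 -0.0004  0.0108] [0.001 0.074 0.002]
0.25 [-0.0225 -0.0004  0.015 ] [0.001 0.098 0.002]
0.2 [-0.0274 -0.0004  0.0193] [0.    0.122 0.002]
0.15 [-0.0322 -0.0004  0.0238] [0.    0.146 0.002]
0.1 [-0.0368 -0.0004  0.0284] [0.    0.171 0.002]
0.05 [-0.0411 -0.0004  0.033 ] [0.    0.195 0.002]
0 [-0.0452 -0.0004  0.0378] [0.    0.219 0.002]
```

```bash
python3 -m handwheel '[[[-0.0032,0,0.0014],[0,0.012,0],0],[[-0.0063,0,0.0028],[0,0.025,0],0],[[-0.0119,0,0.0067],[0,0.05,0],0],[[-0.0173,0,0.0108],[0,0.074,0],0]]'; python3 -c "
from h import *
rep()"; python3 -m handwheel '[[[-0.0026,0,0.0022],[0,0.012,0],0],[[-0.0052,0,0.0044],[0,0.024,0],0],[[-0.0077,0,0.0066],[0,0.036,0],0],[[-0.0102,0,0.0088],[0,0.048,0],0]]'
python3 - <<'E'
from h import *
rep()
for th in (.15,.1,.05,0,-.05): print(th,*goal(*K(th,-.45*th/.93)))
E
```

```text
t: 21.42
position: [0.5424, 0.0712, 0.394]
orientation: [180.0, 8.2, 113.0]
ft_force: [0.9, 0.8, 2.9]
grip_width: 0.0005
grasp_force: 1.5
[ 0.5273 -0.1712  0.2155 -0.1438] F XYZ 1.2 0.4 2.9
t: 21.92
position: [0.5466, 0.0611, 0.3867]
orientation: [-180.0, 5.5, 113.0]
ft_force: [-0.5, -1.1, 1.5]
grip_width: 0.0008
grasp_force: 0.8
[ 0.5272 -0.1737  0.2071 -0.0963] F XYZ -0.9 -0.8 1.5
0.15 [-0.0063 -0.0004  0.0025] [-0.     0.024  0.002]
0.1 [-0.0113 -0.0004  0.0065] [-0.     0.048  0.002]
0.05 [-0.0162 -0.0004  0.0106] [-0.     0.072  0.002]
0 [-0.0209 -0.0004  0.0148] [-0.     0.096  0.002]
-0.05 [-0.0254 -0.0004  0.0191] [-0.     0.12   0.002]
```

```bash
python3 -m handwheel '[[[-0.0032,0,0.0012],[0,0.012,0],0],[[-0.0063,0,0.0025],[0,0.024,0],0],[[-0.0088,0,0.0045],[0,0.036,0],0],[[-0.0113,0,0.0065],[0,0.048,0],0],[[-0.0138,0,0.0085],[0,0.06,0],0]]'; python3 -c "
from h import *
rep()"; python3 -m handwheel '[[[-0.0025,0,0.0021],[0,0.012,0],0],[[-0.0047,0,0.0042],[0,0.024,0],0],[[-0.0071,0,0.0063],[0,0.036,0],0]]'
python3 - <<'E'
from h import *
rep()
for th in (0,-.05,-.1): print(th,*goal(*K(th,-.45*th/.93)))
E
```

```text
t: 22.55
position: [0.5524, 0.0476, 0.3796]
orientation: [-180.0, 2.1, 113.0]
ft_force: [-0.7, -0.4, -0.4]
grip_width: 0.0001
grasp_force: 0.1
[ 0.5273 -0.1776  0.1994 -0.0363] F XYZ -0.8 -0.1 -0.4
t: 22.92
position: [0.5554, 0.0409, 0.3741]
orientation: [180.0, 0.0, 113.0]
ft_force: [-9.6, -0.2, 28.3]
grip_width: 0.0005
grasp_force: 13.8
[ 5.275e-01 -1.785e-01  1.937e-01 -3.000e-04] F XYZ -8.9 3.6 28.3
0 [-0.0002 -0.0006  0.0001] [0.    0.    0.002]
-0.05 [-0.0051 -0.0006  0.004 ] [0.    0.025 0.002]
-0.1 [-0.0097 -0.0006  0.008 ] [0.    0.049 0.002]
```

The lever is on its stop: the force dropped to zero past centre, then 28 N at the stop. I back off at once.

```bash
python3 -m handwheel '[[[0,0,-0.003],[0,0,0],0],[[0,0,-0.02],[0,0,0],0],[[0,0,-0.06],[0,0,0],0],[[0,0,-0.1],[0,0,0],0]]'; python3 -m handwheel '[[[-0.06,0,-0.04],[0,0,0],0],[[-0.11,0,-0.07],[0,0,0],0],[[-0.11,0,-0.07],[0,0,0],0]]'
python3 - <<'E'
from h import *
rep()
w=cam("wrist"); w0=np.load("c_w.npy",allow_pickle=True).item(); np.save("m_w.npy",w,allow_pickle=True)
g=cv2.cvtColor(w["img"],cv2.COLOR_RGB2GRAY)
# pixels expected: handle end (r=111), handle start, hook end, for lever 0
for n,y,z in (("handle end",-.1067-.111,.174),("handle root",-.1067-.033,.174),("hook end",-.1067-.023+.085,.174),("cover rim rear",-.0815,.151)):
    print(n,np.round(proj(w,.5271*X+y*Y+z*Z),1))
print("centre column", [(v,int(g[v,316:323].mean())) for v in range(20,330,3)])
s=cam("side")
for th in (0,.1,.2,.6):
    c=np.array([-.1067-.111*np.cos(th),.172+.111*np.sin(th)]); print(th,[np.round(proj(s,(.5271+d)*X+c[0]*Y+c[1]*Z),1).tolist() for d in(-.017,.017)])
u=int(proj(s,.5271*X-.2177*Y+.174*Z)[0]); gs=cv2.cvtColor(s["img"],cv2.COLOR_RGB2GRAY); print("side col",u,[(v,int(gs[v,u-1:u+2].mean())) for v in range(150,230,2)])
E
```

```text
t: 23.42
position: [0.555, 0.0411, 0.4759]
orientation: [180.0, 0.1, 113.0]
ft_force: [-0.8, 0.4, 0.5]
grip_width: 0.0005
grasp_force: 0.0
t: 23.8
position: [0.5984, -0.0638, 0.5471]
orientation: [179.8, 0.2, 112.8]
ft_force: [-0.0, -0.1, -0.2]
grip_width: 0.0003
grasp_force: 0.0
[ 0.5268 -0.2923  0.3667 -0.0039] F XYZ -0.1 -0.1 -0.2
handle end [318.7 119.5]
handle root [318.5  44.7]
hook end [318.2 -61.8]
cover rim rear [318.3  -9.3]
centre column [(20, 149), (23, 98), (26, 54), (29, 59), (32, 138), (35, 45), (38, 49), (41, 149), (44, 31), (47, 159), (50, 147), (53, 147), (56, 145), (59, 146), (62, 146), (65, 145), (68, 144), (71, 143), (74, 144), (77, 143), (80, 142), (83, 142), (86, 141), (89, 141), (92, 140), (95, 140), (98, 141), (101, 138), (104, 138), (107, 139), (110, 140), (113, 118), (116, 121), (119, 120), (122, 146), (125, 143), (128, 144), (131, 143), (134, 144), (137, 142), (140, 143), (143, 142), (146, 143), (149, 142), (152, 141), (155, 143), (158, 141), (161, 141), (164, 93), (167, 145), (170, 148), (173, 150), (176, 149), (179, 150), (182, 150), (185, 152), (188, 14
[... 458 characters left out ...]
311, 38), (314, 36), (317, 18), (320, 20), (323, 26), (326, 28), (329, 31)]
0 [[266.3, 211.3], [282.2, 207.0]]
0.1 [[265.9, 206.6], [282.0, 202.4]]
0.2 [[265.3, 201.6], [281.5, 197.4]]
0.6 [[261.1, 179.8], [277.5, 175.8]]
side col 274 [(150, 93), (152, 93), (154, 93), (156, 93), (158, 97), (160, 97), (162, 97), (164, 98), (166, 98), (168, 98), (170, 98), (172, 125), (174, 137), (176, 140), (178, 140), (180, 139), (182, 139), (184, 139), (186, 132), (188, 96), (190, 75), (192, 74), (194, 97), (196, 124), (198, 137), (200, 135), (202, 135), (204, 134), (206, 124), (208, 108), (210, 124), (212, 131), (214, 133), (216, 135), (218, 137), (220, 139), (222, 141), (224, 143), (226, 145), (228, 145)]
```

The handle's root (v≈46) and end (v≈112–121) lie where a home lever projects. Next I check the claw and cover gap from the earlier viewpoint.

```bash
python3 -m handwheel '[[[0.05,0,0],[0,0,0],0],[[0.1,0,0.0],[0,0,0],0],[[0.15,0,0.03],[0,0,0],0],[[0.197,0,0.057],[0,0,0],0],[[0.197,0,0.057],[0,0,0],0],[[0.197,0,0.057],[0,0,0],0]]' | head -3
python3 - <<'E'
from h import *
rep()
w=cam("wrist"); w0=np.load("c_w.npy",allow_pickle=True).item()
for n,d in (("before",w0),("now",w)):
    g=cv2.cvtColor(d["img"],cv2.COLOR_RGB2GRAY)
    print(n,"gap L",[int(x) for x in g[140:175,286:292].mean(1)],"R",[int(x) for x in g[140:175,345:351].mean(1)])
    print("  centre",[int(x) for x in g[140:200,316:322].mean(1)])
for n,y,z in (("hook top",-.1067-.023+.085,.1735),("bar centre latched",-.1067-.023+.077,.1655)): print(n,np.round(proj(w,.5271*X+y*Y+z*Z),1))
E
```

```text
t: 24.65
position: [0.5209, 0.1216, 0.4869]
orientation: [-180.0, 0.1, 113.1]
[ 0.527  -0.0908  0.3065 -0.0011] F XYZ 0.4 -0.5 -0.7
before gap L [152, 78, 59, 55, 60, 60, 62, 64, 51, 50, 144, 148, 147, 148, 149, 149, 148, 151, 152, 177, 5, 2, 7, 6, 7, 8, 7, 50, 152, 162, 161, 160, 163, 163, 164] R [80, 54, 53, 59, 59, 63, 64, 68, 45, 73, 110, 104, 99, 95, 95, 95, 95, 93, 99, 76, 2, 3, 4, 8, 7, 9, 19, 61, 102, 100, 98, 97, 96, 96, 95]
  centre [75, 69, 64, 64, 63, 62, 61, 63, 58, 51, 222, 200, 194, 210, 153, 156, 157, 157, 158, 158, 158, 157, 157, 157, 158, 158, 157, 158, 158, 159, 159, 158, 157, 156, 158, 157, 157, 158, 158, 158, 159, 159, 160, 152, 97, 87, 84, 60, 60, 60, 60, 108, 160, 157, 157, 160, 134, 45, 51, 51]
now gap L [149, 150, 151, 152, 150, 150, 152, 154, 143, 95, 76, 53, 55, 57, 59, 59, 61, 63, 52, 46, 41, 124, 149, 144, 145, 144, 146, 147, 149, 154, 160, 14, 3, 4, 23] R [87, 86, 85, 87, 86, 86, 86, 87, 81, 54, 51, 54, 57, 59, 60, 62, 66, 66, 60, 48, 44, 85, 97, 93, 93, 93, 93, 91, 91, 94, 96, 24, 3, 3, 18]
  centre [94, 92, 92, 91, 93, 95, 71, 48, 49, 46, 37, 186, 182, 173, 175, 140, 143, 143, 144, 144, 142, 145, 123, 124, 134, 134, 122, 136, 133, 123, 124, 135, 135, 124, 133, 134, 124, 134, 135, 123, 137, 107, 98, 90, 89, 91, 91, 93, 67, 39, 93, 146, 142, 143, 144, 147, 69, 47, 51, 50]
hook top [319.5 151.1]
bar centre latched [319.4 158. ]
```

```bash
python3 -c "
from h import *
print(arm.close_job())"
```

```text
the job is handed in; nothing more can be done
None
```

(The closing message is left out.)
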